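Start the red hand screw in the deep brass well

ROBOT

A 7-joint arm with a two-finger parallel gripper is mounted at the origin on the work surface. World frame = base frame: x ahead of the robot, y to its left, z up, the work surface at z = 0. Lengths are in m, angles in rad, forces in N, time in s.
With the tool pointing down it reaches from about 0.425 to 0.925 m from the base axis. Payload 6.8 kg.
Tool frame: the origin (TCP) lies midway between the tips of the shut fingers; the grasp point (between the pads) lies 19 mm behind it; z points along the fingers, y is the line along which they close (so a half turn about z gives the same grasp; the last joint's range is limited). The gripper opens to 85 mm and grips with 20 to 120 N. Pads are 22 mm wide; open, the fingers measure 114 mm over their backs; the gripper's body (76 mm by 85 mm) begins 54 mm behind the grasp point. The pads swing forward as they close: fully open they stand 13 mm farther back than shut.
Start: joints at [1.152, 0.477, 0.022, 1.555, -0.011, 1.109, -0.083], TCP at [0.206, -0.643, 0.21] pointing down, gripper open.
Joint ranges: [-2.96, 2.96], [-0.34, 2.1], [-1.41, 1.46], [0.24, 2.44], [-1.37, 4.51], [0.17, 1.92], [-2.96, 2.96]. Speed limits (rad/s): [2.39, 2.39, 3.14, 3.14, 3.14, 3.14, 3.14].

INTERFACE

Orientations are given as a rotation vector (axis times angle).
In Python, from bench import r gives the robot as it stands. The module is installed in compiled form; this text tells all that it offers.
- The arm moves only by the tool apply_moves, never from a script. Its argument "rows" is a list of rows, each a list of 6 numbers: the shift along the tool's x, y, z scaled (see below), then the turn, a rotation vector about the tool's x, y, z scaled (see below). A call has 1 to 5 rows; each row is the pose to reach, as a shift and turn from the pose commanded when the call began, along the tool's axes at that moment; what a row does not reach only later rows make up. The controller multiplies each number of a shift by 0.25 m and each number of a turn by 90 degrees. A row lasts 1/8 s, in which the tool goes at most 62.5 mm and 10.7 degrees, less where a joint would pass 70% of its speed; a pose out of reach is approached as far as the arm can. A call with a number of a shift or a turn outside -1 to 1 is refused whole. A call with a gripper value outside its range is refused whole. "claw" is the opening, from 0 (shut) to 1 (fully open), set as the call begins (left out, the last holds). The fingers move at their own pace and stop on an object; "newtons" is the grip in N (left out, the last holds). Time passes only in rows, so rows that repeat a pose let the fingers close. It gives the time, the measured TCP pose, the force, the opening and the grip force at its end, in the units of the state.
- r.get_obs(): the state, without advancing time (a new reading comes with each control period).
- r.grab_frame(name): name is "side" or "top"; returns a dict with "pixels" (480x640x3 uint8, red, green, blue), "intrinsics" (3x3 intrinsics, pixels), "eye" and "attitude" of the camera in the world. Camera axes: x right, y up, looking along -z (the intrinsics and any distortion apply to the point x, -y, -z); pixel columns grow to the right and rows downward; lengths in m; the calibration is good to about 2 mm. A picture is of the moment at which its call begins. There is no depth.
- r.hand_in(): hands the job in; it is judged then, once.
Trained networks look in a picture, given as the dict that the camera call returned (one of the last four; its "shot" number tells which), for a name from the list of things; names that differ only in an ending like _2 or _b are one class to them, and where a whole thing is asked for, a point or a joint stands for the part that bears it (a point fixed in the world has none). Each returns a list of dicts, best first, with "conf" (0 to 1); they miss things now and then, are a little off and sometimes report something else, mostly with a low value. They report only what shows in the picture. A call takes as long as a camera call. They do not tell look-alikes from the thing itself.
- r.search_frame(picture, thing): "rect" ([left, top, width, height] in pixels, round what is visible of it).
- r.outline_of(picture, thing): "pixels" (480x640 bool, what is visible of it) and "rect" ([left, top, width, height] in pixels, round what is visible of it).
- r.landmark_of(picture, thing): "point" ([column, row] in pixels: a listed point, or the origin of a listed thing).
The state is a dict: "clock": time; "joints": joint angles; "qvel": joint speeds; "tau": joint torques, N m; "tcp_pos": TCP position; "orientation": TCP orientation; "contact_force": force on the tool from outside, world axes, zero at the start; "moment": the same for the moment, N m; "grip_width": finger opening in m; "gripper_force": force on a finger pad.
Only numpy, scipy, OpenCV 4.12 (cv2) and the standard library are available. Lean on these libraries where they do the work, as an engineer would, in place of code of your own. Each camera call takes 0.05 s, during which the arm holds its last target. There are 200 camera calls.

TASK

Take the red-handled screw out of the blue rack and lower it upright into the brass-collared well of the wooden block, with its handle parallel to the block's long side, until its flange sits on the collar. Then turn it clockwise (seen from above) by about 60 degrees so that its thread catches, and let go. Use the brass well, not the plain one, and leave the black-handled screw in the rack.

Things in the scene. Friction and masses are not known exactly. Their poses are not given: they have to be found in the camera images.
- screw_red: Upright steel screw, red T-handle, 131 mm tall, hung in the rack. Origin: middle of its lower end; z up, x along the handle. Handle bar 64 mm long (x), 16 wide (y), z 111 to 131 mm; neck 12 mm diameter; flange 54 mm diameter, z 85 to 91; shank 11 mm diameter. Cross pin (its thread start) along x, 28 mm long, 6 thick, 4 mm above the lower end. Same after half a turn. 0.13 to 0.25 kg.
- screw_black: The spare: same screw, same frame, black handle, to be left alone. Both hang by their flanges in a fixed blue rack (70 x 200 mm, 92 mm high) in two 34 mm holes 120 mm apart; which hole is whose varies, and the handles' yaw.
- brass_well (a point): Centre of the brass-collared mouth in the block's top; z up, x along the block's long side. Bore 38 mm, 3 mm chamfer, collar 68 mm across. From 66 mm down, two thread ledges leave a funnelled 16 mm gap along x: the pin passes freely with the handle along x within 15 degrees, either way round; handle across x, the flange stays 15 mm or more proud. Fully home: screw's lower end 85 mm below.
- block: Fixed wooden block, 210 (x) x 84 (y) x 95 mm high, any yaw; origin: centre of its underside. Brass well at x = +50 mm; plain uncollared bore at x = -50 mm (not to be used). A screw fully home in the brass well turns clockwise from above, with little resistance, its pin going under the ledges to a stop about 65 degrees on; the other way is blocked after about 25 degrees.
Mind the look-alikes: they are no part of the job. Leave any orange or pink look-alike of the screw_red alone.

How it is judged:
By the outcome, as a careful person would: the job done as asked, in the order asked, and still so for the second after the job is handed in, with the robot touching nothing.
It also fails if it takes over 45 s, if anything falls off the work surface, if the arm or the gripper's body presses on something with over 40 N, if the wrist force passes 120 N, or if a joint passes its speed limit or range.

## Working session

There is one attempt and no reset: what is moved stays moved. The work goes in short steps, Python scripts to look and compute and a tool call to move; the robot and the scene stay as the last step left them, time stands still between calls to the robot, and variables do not carry over. Pictures are saved under pics/ and viewed, at most 10 in all, crops included, and the job is handed in when it is done.

Besides the shell and the picture viewer there is one more tool, called after "Request:" as name(argument=value, ...), one argument or row to a line, values as JSON. apply_moves: Moves the arm, as the interface text tells. Its arguments: {"type":"object","properties":{"rows":{"type":"array","items":{"type":"array","items":{"type":"number"}}},"claw":{"type":"number"},"newtons":{"type":"number"}},"required":["rows"]}

```bash
mkdir -p pics
python3 - <<'E'
from bench import r
import cv2,numpy as np
o=r.get_obs();print({k:np.round(v,3) for k,v in o.items()})
for n in("side","top"):
    f=r.grab_frame(n);cv2.imwrite(f"pics/{n}0.png",f["pixels"][:,:,::-1])
    print(n,f.keys(),np.round(f["intrinsics"],1).tolist(),np.round(f["eye"],3),np.round(f["attitude"],4).tolist())
    for t in("screw_red","screw_black","brass_well","block"):
        print(t,[(np.round(d["point"],1),round(d["conf"],2)) for d in r.landmark_of(f,t)],[(np.round(d["rect"]),round(d["conf"],2)) for d in r.search_frame(f,t)])
E
```

```text
{'clock': np.float64(0.0), 'joints': array([ 1.152,  0.478,  0.022,  1.556, -0.011,  1.109, -0.083]), 'qvel': array([ 0.001,  0.001,  0.001, -0.001, -0.002, -0.001,  0.001]), 'tau': array([ 0.0000e+00, -5.9645e+01,  1.6070e+00, -2.8120e+01,  1.2000e-02,
        9.0000e-03, -0.0000e+00]), 'tcp_pos': array([ 0.206, -0.642,  0.209]), 'orientation': array([-3.102e+00, -4.860e-01,  1.000e-03]), 'contact_force': array([ 0.192, -0.565, -0.947]), 'moment': array([-0.006,  0.005,  0.002]), 'gripper_force': np.float64(0.0), 'grip_width': np.float64(0.086)}
side dict_keys(['pixels', 'intrinsics', 'eye', 'attitude', 'shot']) [[556.1, 0.0, 315.2], [0.0, 556.1, 236.2], [0.0, 0.0, 1.0]] [ 0.506 -0.8    0.777] [0.855, -0.0292, -0.041]
screw_red [(array([374.4, 309.9]), 0.64), (array([258.3, 327.9]), 0.63), (array([247. , 281.6]), 0.6)] [(array([230., 221.,  34.,  50.]), 0.94), (array([299., 251.,  35.,  34.]), 0.87), (array([233., 269.,  38.,  60.]), 0.75)]
screw_black [] [(array([304., 306.,  40.,  37.]), 0.9)]
brass_well [] [(array([263., 159.,  93.,  94.]), 0.81)]
block [(array([307.9, 221.1]), 0.57)] [(array([264., 157.,  93.,  96.]), 0.97)]
top dict_keys(['pixels', 'intrinsics', 'eye', 'attitude', 'shot']) [[624.7, 0.0, 322.7], [0.0, 624.7, 239.6], [0.0, 0.0, 1.0]] [ 0.472 -0.045  1.356] [0.0399, -0.0328, -1.581]
screw_red [(array([356.7, 186.7]), 0.89), (array([373.1, 283.4]), 0.67)] [(array([343., 168.,  30.,  25.]), 0.97), (array([353., 216.,  23.,  29.]), 0.92), (array([365., 268.,  25.,  29.]), 0.57), (array([307., 280.,  38.,  29.]), 0.57)]
screw_black [(array([416.3, 233.6]), 0.87)] [(array([411., 213.,  24.,  32.]), 0.95)]
brass_well [(array([253.3, 223.3]), 0.88)] [(array([179., 192., 107.,  91.]), 0.62)]
block [(array([234. , 242.5]), 0.56)] [(array([177., 192., 109.,  90.]), 0.83)]
```

Run:
```python
import cv2
f=cv2.imread("pics/top0.png");cv2.imwrite("pics/topc.png",cv2.resize(f[140:340,170:450],None,fx=2.8,fy=2.8,interpolation=cv2.INTER_CUBIC))
```

```text
(no output)
```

View pics/side0.png

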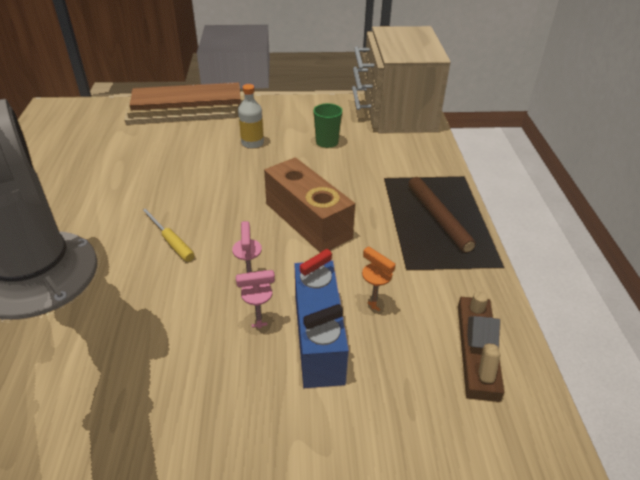

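View pics/topc.png

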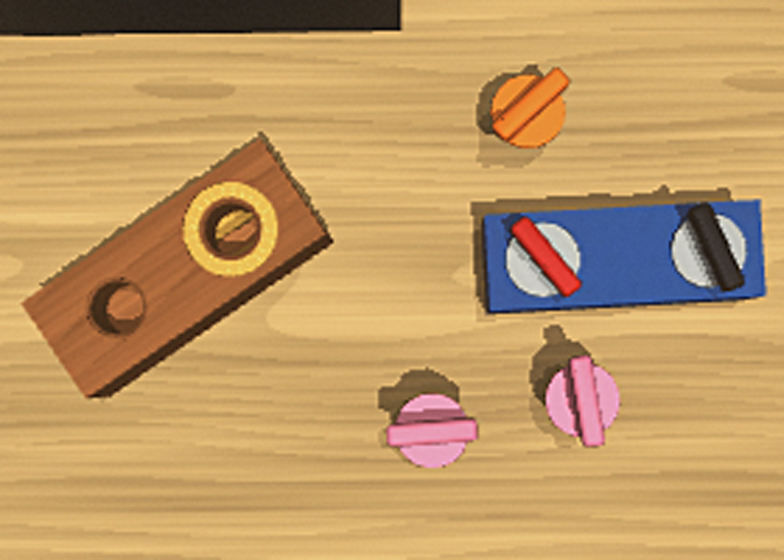

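Top crop: the red screw is in the rack's left hole (crop 545,257; full about 365,232) and the black one is on the right. The brass well is at crop (232,230). The pink and orange look-alikes stand free on the table. Next I fit box models of the handle and block to masks from both cameras.

```bash
cat > h.py <<'E'
from bench import r
import cv2,numpy as np
from scipy.spatial.transform import Rotation as R
from scipy.optimize import minimize
def proj(f,P):
    c=R.from_rotvec(f["attitude"]).inv().apply(np.atleast_2d(P)-f["eye"])*[1,-1,-1]
    q=c@np.array(f["intrinsics"]).T
    return q[:,:2]/q[:,2:]
def ray(f,uv,z):
    d=np.linalg.inv(f["intrinsics"])@[uv[0],uv[1],1]
    d=R.from_rotvec(f["attitude"]).apply(d*[1,-1,-1]); e=np.array(f["eye"])
    return e+d*(z-e[2])/d[2]
def box(p,L,W,z0,z1):
    c,s=np.cos(p[2]),np.sin(p[2])
    return np.array([[p[0]+c*a-s*b,p[1]+s*a+c*b,z] for a in(-L/2,L/2) for b in(-W/2,W/2) for z in(z0,z1)])
def fit(views,p0,dims):
    def cost(p):
        t=0
        for f,m in views:
            h=cv2.convexHull(proj(f,box(p,*dims)).astype(np.float32))
            im=np.zeros((480,640),np.uint8)
            cv2.fillConvexPoly(im,np.round(h*256).astype(np.int32),255,cv2.LINE_AA,8)
            a=im/255.;t+=np.abs(a-m).sum()/m.sum()
        return t
    best=min((minimize(cost,[p0[0],p0[1],y],method="Nelder-Mead",options=dict(initial_simplex=np.array([[p0[0],p0[1],y],[p0[0]+.01,p0[1],y],[p0[0],p0[1]+.01,y],[p0[0],p0[1],y+.2]]),xatol=1e-5,fatol=1e-4)) for y in p0[2]),key=lambda s:s.fun)
    return best.x,best.fun
def redmask(f,c,rad=40):
    hsv=cv2.cvtColor(f["pixels"],cv2.COLOR_RGB2HSV).astype(int)
    h=(hsv[...,0]<5)|(hsv[...,0]>174)
    m=h&(hsv[...,1]>180)&(hsv[...,2]>70)
    y,x=np.mgrid[:480,:640]
    return (m&(np.hypot(x-c[0],y-c[1])<rad)).astype(float)
E
python3 - <<'E'
from h import *
T=r.grab_frame("top");S=r.grab_frame("side")
mt,ms=redmask(T,(365,232)),redmask(S,(317,262),25)
print(mt.sum(),ms.sum())
p0=ray(T,(365,232),.138)
ys=np.linspace(0,np.pi,6,endpoint=False)
for v in([(T,mt),(S,ms)],[(T,mt)],[(S,ms)]):
    print("handle",*fit(v,[p0[0],p0[1],ys],(.064,.016,.118,.138)))
bm=[]
for f in(T,S):
    d=r.outline_of(f,"block")[0];print(d["rect"],d["conf"]);bm.append((f,d["pixels"].astype(float)))
p0=ray(T,(234,237),.095)
for v in (bm,bm[:1],bm[1:]):
    p,c=fit(v,[p0[0],p0[1],ys],(.21,.084,0,.095));print("block",p,c)
    for s in(1,-1):
        w=p[:2]+s*.05*np.array([np.cos(p[2]),np.sin(p[2])]);print(s,w,proj(T,[*w,.095]),proj(S,[*w,.095]))
# gold collar
for f in(T,S):
    hsv=cv2.cvtColor(f["pixels"],cv2.COLOR_RGB2HSV)
    m=cv2.inRange(hsv,(18,120,120),(32,255,255))
    c0=proj(f,[*ray(T,(253,222),.095)])[0]
    y,x=np.mgrid[:480,:640];m[np.hypot(x-c0[0],y-c0[1])>26]=0
    k=cv2.findContours(m,cv2.RETR_EXTERNAL,cv2.CHAIN_APPROX_NONE)[0];k=max(k,key=cv2.contourArea)
    e=cv2.fitEllipse(cv2.convexHull(k));print("collar",e,ray(f,e[0],.095))
E
```

```text
243.0 222.0
handle [ 0.54567358 -0.12155575  3.9241727 ] 2.0848044122553926
handle [ 0.54474574 -0.12166576  3.88129929] 0.4223513273622206
handle [ 0.54647149 -0.11651664  0.99293236] 1.4630453983395157
[179.0, 190.9, 111.5, 91.4] 0.57
[264.9, 157.6, 89.1, 93.3] 0.83
block [0.54184505 0.14533709 2.16294688] 0.07279299298873004
1 [0.51393772 0.18682421] [[210.55768693 248.81566444]] [[293.63772487 174.5097338 ]]
-1 [0.56975239 0.10384998] [[251.44387461 220.83187391]] [[321.83557681 197.28083179]]
block [0.54122305 0.1448048  2.1632232 ] 0.03751965094180859
1 [0.51330425 0.1862842 ] [[210.82528053 249.12611789]] [[293.34666956 174.65967915]]
-1 [0.56914185 0.1033254 ] [[251.70434733 221.12987002]] [[321.55067124 197.44267056]]
block [0.54275538 0.14615829 2.15975724] 0.02503932805213776
1 [0.51498051 0.18773421] [[210.10680353 248.30474673]] [[294.11620233 174.25752526]]
-1 [0.57053024 0.10458238] [[251.08042403 220.45257432]] [[322.19644563 197.05586736]]
collar ((251.87603759765625, 221.3566436767578), (33.20877456665039, 33.48040008544922), 68.9227523803711) [0.56867783 0.10297995 0.095     ]
collar ((322.1304931640625, 196.8993377685547), (20.208240509033203, 32.806297302246094), 91.29483032226562) [0.57042631 0.1051154  0.095     ]
```

Run:
```python
from h import *
T=r.grab_frame("top");S=r.grab_frame("side")
V=[]
for f,c in((T,(365,232)),(S,(317,262))):
    p=f["pixels"].astype(int)
    y,x=np.mgrid[:480,:640]
    m=((p[...,0]>2.2*p[...,1])&(p[...,0]>2.2*p[...,2])&(p[...,0]>60)&(np.hypot(x-c[0],y-c[1])<25)).astype(np.uint8)
    n,l,st,ce=cv2.connectedComponentsWithStats(m);i=1+st[1:,4].argmax();print(st[i],ce[i],n)
    m=(l==i).astype(float);V.append((f,m))
    k=np.argwhere(m>0)[:,::-1].astype(np.float32);print(cv2.minAreaRect(k))
p0=ray(T,(365,232),.138);ys=np.linspace(0,np.pi,12,endpoint=False)
for v in(V,V[:1],V[1:]): print(*fit(v,[p0[0],p0[1],ys],(.064,.016,.118,.138)))
a=[]
for f,m in V:
    f=f["pixels"][:,:,::-1].copy();ys_,xs=np.nonzero(m);cy,cx=int(ys_.mean()),int(xs.mean())
    g=f.copy();g[m>0]=(0,255,0);a.append(np.hstack([cv2.resize(q[cy-30:cy+30,cx-30:cx+30],(300,300),interpolation=0) for q in(f,g)]))
cv2.imwrite("pics/m.png",np.vstack(a))
```

```text
[353 218  24  28 251] [364.47011952 231.26294821] 2
((364.3812255859375, 231.18814086914062), (32.01368713378906, 7.9506516456604), 50.710594177246094)
[301 249  30  25 349] [315.75644699 261.23782235] 2
((315.6054382324219, 261.43145751953125), (11.109378814697266, 34.92117691040039), 56.97612762451172)
[ 0.54538635 -0.12170505  0.77738315] 1.0821106159104241
[ 0.54393685 -0.12241332  3.8813813 ] 0.3782516990860089
[ 0.54645063 -0.11823642  0.91619745] 0.604382268666779
```

View pics/m.png

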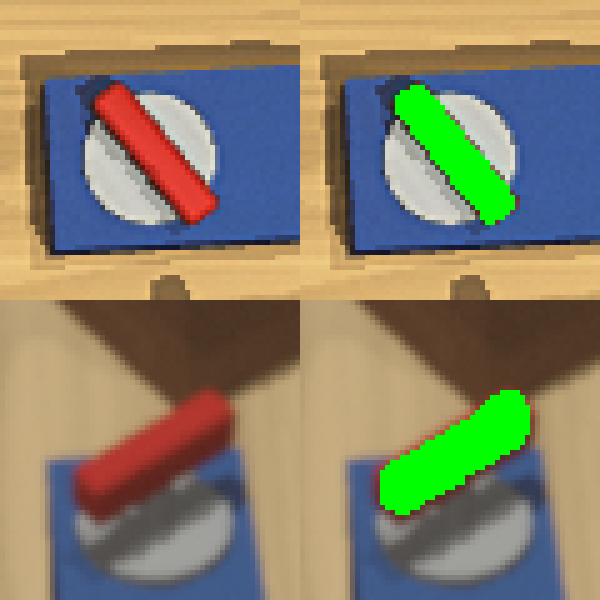

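The top mask covers the red handle well: centre (364.5,231.3), yaw about 40°. The well is at (0.5697,0.104) with its axis at 123.9°. Moving to above the red screw.

```bash
cat >> h.py <<'E'
def plan(pos,yawdeg):
    o=r.get_obs();A=R.from_rotvec(o["orientation"]);B=R.from_euler("z",yawdeg,degrees=True)*R.from_rotvec([np.pi,0,0])
    d=A.inv().apply(np.array(pos)-o["tcp_pos"])/.25
    t=np.degrees((A.inv()*B).as_rotvec())/90
    print("t",round(float(o["clock"]),2),"tcp",np.round(o["tcp_pos"],4),"yaw",round(np.degrees(np.arctan2(*A.apply([1,0,0])[1::-1])),2),"F",np.round(o["contact_force"],1),"w",round(float(o["grip_width"]),4),"row",np.round(d,4).tolist(),np.round(t,4).tolist())
E
python3 - <<'E'
from h import *
plan((.38,-.38,.25),30);plan((.545,-.121,.25),40)
E
```

```text
t 1.2 tcp [ 0.2064 -0.6427  0.2098] yaw 17.81 F [ 0.6  0.1 -0.1] w 0.0853 row [0.9823, -0.788, -0.1608] [0.0, -0.0, -0.1355]
t 1.2 tcp [ 0.2064 -0.6427  0.2098] yaw 17.81 F [ 0.6  0.1 -0.1] w 0.0853 row [1.9275, -1.5725, -0.1608] [0.0, 0.0, -0.2466]
```

Request:
apply_moves(
  rows=[
    [0.98,-0.79,-0.16,0,0,-0.135],
    [0.98,-0.79,-0.16,0,0,-0.135],
    [0.98,-0.79,-0.16,0,0,-0.135],
    [0.98,-0.79,-0.16,0,0,-0.135],
    [0.98,-0.79,-0.16,0,0,-0.135],
  ],
  claw=0.55,
)

```text
clock: 1.82
tcp_pos: [0.3777, -0.3819, 0.2498]
orientation: [3.034, 0.812, 0.001]
contact_force: [0.6, 0.7, 0.2]
grip_width: 0.047
gripper_force: 0.0
```

```bash
python3 -c "
from h import *
plan((.5453,-.121,.25),40.5)"
```

```text
t 1.82 tcp [ 0.3777 -0.3819  0.2498] yaw 29.95 F [0.6 0.7 0.2] w 0.047 row [1.1021, -0.5696, -0.0012] [0.0006, -0.0001, -0.1172]
```

Request:
apply_moves(
  rows=[
    [1,-0.52,0,0,0,-0.117],
    [1,-0.52,0,0,0,-0.117],
    [1,-0.52,0,0,0,-0.117],
    [1,-0.52,0,0,0,-0.117],
    [1,-0.52,0,0,0,-0.117],
  ],
)

```text
clock: 2.45
tcp_pos: [0.5301, -0.1422, 0.2496]
orientation: [-2.945, -1.094, -0.002]
contact_force: [-0.0, -1.6, -1.1]
grip_width: 0.047
gripper_force: 0.0
```

```bash
python3 -c "
from h import *
plan((.5453,-.121,.20),40.5)"
```

```text
t 2.45 tcp [ 0.5301 -0.1422  0.2496] yaw 40.75 F [-0.  -1.6 -1.1] w 0.047 row [0.101, -0.0244, 0.1985] [0.0, -0.001, 0.0028]
```

Request:
apply_moves(
  rows=[
    [0.1,-0.024,0.2,0,0,0],
    [0.1,-0.024,0.36,0,0,0],
    [0.1,-0.024,0.36,0,0,0],
  ],
)

```text
clock: 2.82
tcp_pos: [0.5412, -0.1249, 0.1566]
orientation: [-2.944, -1.087, 0.009]
contact_force: [0.3, -0.6, 0.6]
grip_width: 0.0467
gripper_force: 0.0
```

```bash
python3 -c "
from h import *
S=r.grab_frame('side')
cv2.imwrite('pics/s1.png',cv2.resize(S['pixels'][160:360,200:440,::-1],None,fx=3,fy=3))
plan((.5453,-.121,.11),40.5)"
```

```text
t 2.88 tcp [ 0.5428 -0.1255  0.1588] yaw 40.48 F [-0.   0.6  1. ] w 0.0468 row [0.0195, -0.007, 0.1953] [-0.0011, 0.0009, -0.0003]
```

View pics/s1.png

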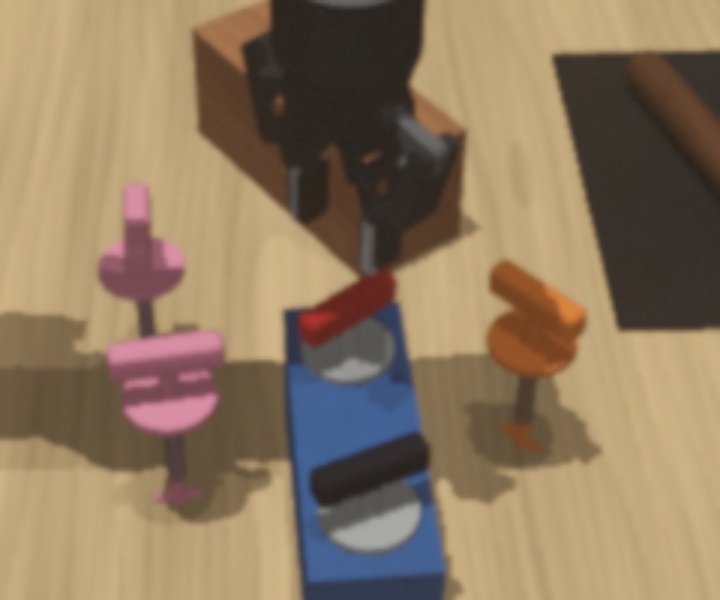

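The fingers, with tips at crop (305,215) and (375,265), straddle the red handle at (347,305), so I descend.

Request:
apply_moves(
  rows=[
    [0.02,-0.007,0.1,0,0,0],
    [0.02,-0.007,0.195,0,0,0],
    [0.02,-0.007,0.195,0,0,0],
    [0.02,-0.007,0.195,0,0,0],
  ],
)

```text
clock: 3.38
tcp_pos: [0.5476, -0.1214, 0.1126]
orientation: [2.946, 1.085, 0.004]
contact_force: [0.0, -0.5, 0.4]
grip_width: 0.0467
gripper_force: 0.0
```

Request:
apply_moves(
  rows=[
    [0,0,0,0,0,0],
    [0,0,0,0,0,0],
    [0,0,0,0,0,0],
    [0,0,0,0,0,0],
    [0,0,0,0,0,0],
  ],
  claw=0,
  newtons=60,
)

```text
clock: 4.0
tcp_pos: [0.5466, -0.121, 0.1116]
orientation: [2.947, 1.087, 0.001]
contact_force: [-2.1, -0.9, 6.6]
grip_width: 0.0131
gripper_force: 58.5
```

```bash
python3 -c "
from h import *
plan((.5453,-.121,.29),40.5)"
```

```text
t 4.0 tcp [ 0.5466 -0.121   0.1116] yaw 40.48 F [-2.1 -0.9  6.6] w 0.0131 row [-0.0037, -0.0025, -0.7135] [0.0007, -0.0002, -0.0002]
```

Request:
apply_moves(
  rows=[
    [0,0,-0.1,0,0,0],
    [0,0,-0.3,0,0,0],
    [0,0,-0.5,0,0,0],
    [0,0,-0.7,0,0,0],
    [0,0,-0.7,0,0,0],
  ],
)

```text
clock: 4.62
tcp_pos: [0.5487, -0.1209, 0.2902]
orientation: [2.943, 1.085, 0.012]
contact_force: [0.2, 0.5, -1.7]
grip_width: 0.0137
gripper_force: 59.0
```

```bash
python3 -c "
from h import *
S=r.grab_frame('side')
cv2.imwrite('pics/s2.png',cv2.resize(S['pixels'][100:300,200:440,::-1],None,fx=3,fy=3))
plan((.5697,.104,.285),123.9)"
```

```text
t 4.67 tcp [ 0.5471 -0.1208  0.2875] yaw 40.48 F [ 0.2 -0.7 -1.8] w 0.0134 row [0.6525, -0.6254, 0.0094] [0.0028, 0.0003, -0.9269]
```

View pics/s2.png

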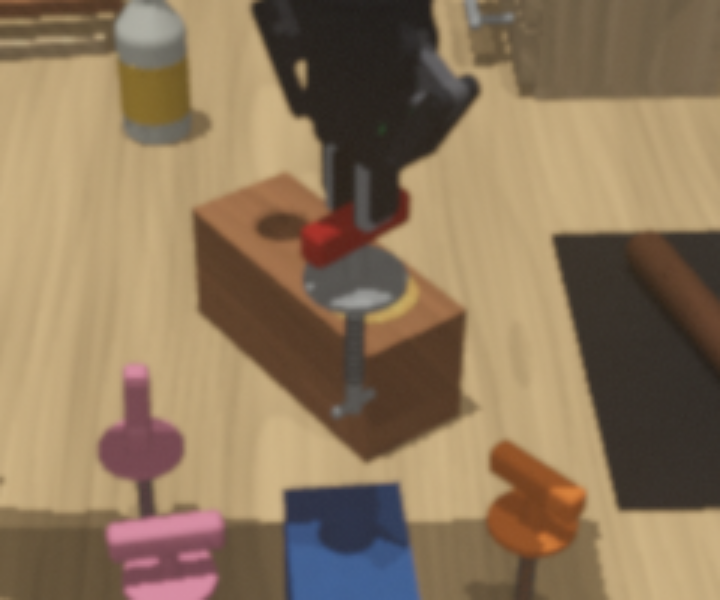

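The screw is held and upright: handle centre about crop (356,228), pin about (353,400). Carrying it to above the well.

Request:
apply_moves(
  rows=[
    [0.65,-0.625,0,0,0,-0.927],
    [0.65,-0.625,0,0,0,-0.927],
    [0.65,-0.625,0,0,0,-0.927],
    [0.65,-0.625,0,0,0,-0.927],
    [0.65,-0.625,0,0,0,-0.927],
  ],
)

```text
clock: 5.3
tcp_pos: [0.5667, 0.1082, 0.2838]
orientation: [-2.121, -2.313, 0.001]
contact_force: [-0.7, -0.1, -1.4]
grip_width: 0.0137
gripper_force: 59.0
```

```bash
python3 -c "
from h import *
plan((.5697,.104,.285),123.9)"
```

```text
t 5.3 tcp [0.5667 0.1082 0.2838] yaw 94.97 F [-0.7 -0.1 -1.4] w 0.0137 row [-0.0178, 0.0103, -0.0047] [-0.0014, -0.0017, -0.3214]
```

Request:
apply_moves(
  rows=[
    [-0.01,0.005,0,0,0,-0.321],
    [-0.01,0.005,0,0,0,-0.321],
    [-0.01,0.005,0,0,0,-0.321],
    [-0.01,0.005,0,0,0,-0.321],
    [-0.01,0.005,0,0,0,-0.321],
  ],
)

```text
clock: 5.92
tcp_pos: [0.5693, 0.1009, 0.2846]
orientation: [-1.5, -2.759, 0.001]
contact_force: [-0.3, -0.4, -1.4]
grip_width: 0.0136
gripper_force: 59.0
```

```bash
python3 -c "
from h import *
S=r.grab_frame('side')
plan((.5697,.104,.285),123.9)
o=r.get_obs();p=o['tcp_pos']
print('expected pin centre px',proj(S,[p[0],p[1],p[2]-.1006]),'flange top',proj(S,[p[0],p[1],p[2]-.0136]),'lower end',proj(S,[p[0],p[1],p[2]-.1046]))
u,v=proj(S,p-[0,0,.06])[0].astype(int);u0,v0=u-60,v-60
print(u0,v0)
cv2.imwrite('pics/s3.png',cv2.resize(S['pixels'][v0:v0+120,u0:u0+120,::-1],(600,600),interpolation=cv2.INTER_CUBIC))"
```

```text
t 5.97 tcp [0.5695 0.101  0.2848] yaw 122.98 F [ 0.8 -0.  -0.9] w 0.0137 row [0.0094, 0.0073, -0.0006] [-0.0006, -0.0002, -0.0102]
expected pin centre px [[322.5576614  161.06090363]] flange top [[323.41526858 120.82011045]] lower end [[322.52042295 162.80821282]]
262 82
```

View pics/s3.png

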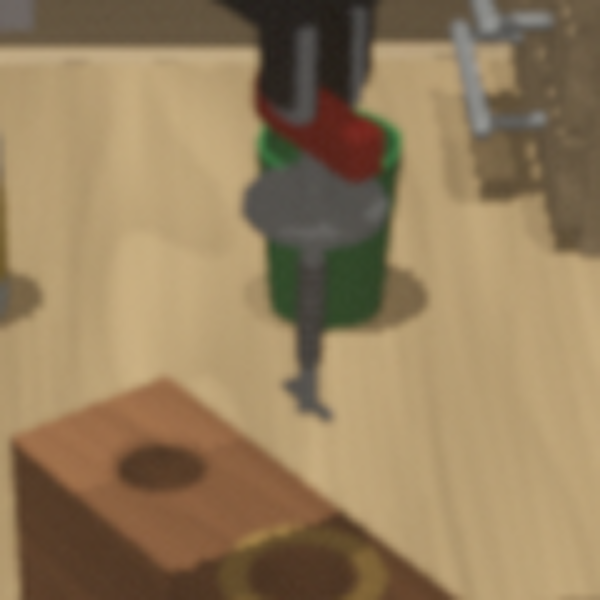

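The screw is held with a 1–1.5° lean and sits about 2 mm toward the tool's −x. The pin is at about crop (307,398) and runs along the block axis. I correct for that and lower to just above the mouth.

Request:
apply_moves(
  rows=[
    [0.018,0.008,0.1,0,0,-0.01],
    [0.018,0.008,0.2,0,0,-0.01],
    [0.018,0.008,0.28,0,0,-0.01],
    [0.018,0.008,0.28,0,0,-0.01],
  ],
)

```text
clock: 6.48
tcp_pos: [0.568, 0.1056, 0.2139]
orientation: [-1.475, -2.771, 0.003]
contact_force: [-0.5, 0.2, -0.7]
grip_width: 0.0136
gripper_force: 58.9
```

```bash
python3 -c "
from h import *
S=r.grab_frame('side')
plan((.5687,.1057,.1146),123.9)
u0,v0=272,120
cv2.imwrite('pics/s4.png',cv2.resize(S['pixels'][v0:v0+100,u0:u0+100,::-1],(600,600),interpolation=cv2.INTER_CUBIC))"
```

```text
t 6.53 tcp [0.5688 0.1059 0.2152] yaw 123.97 F [-1.   0.7 -0.6] w 0.0133 row [-0.0008, -0.0006, 0.4023] [-0.0006, -0.0003, 0.0008]
```

View pics/s4.png

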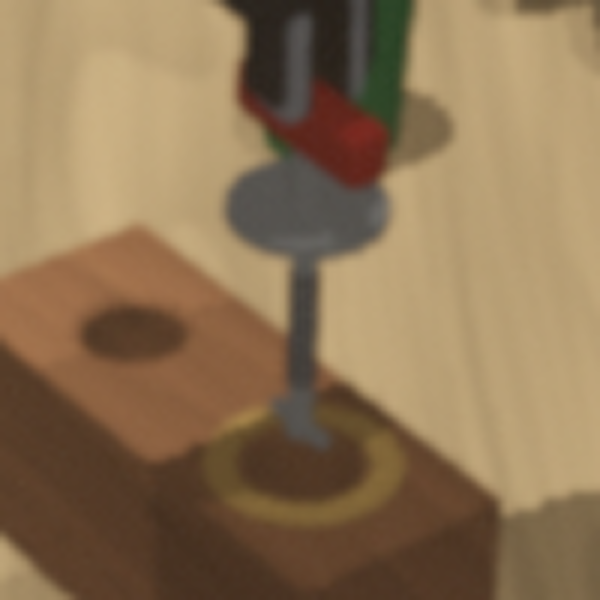

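The pin at (301,418) is centred over the collar mouth at (305,463) for its height, so I lower it.

Request:
apply_moves(
  rows=[
    [0,0,0.07,0,0,0],
    [0,0,0.14,0,0,0],
    [0,0,0.21,0,0,0],
    [0,0,0.28,0,0,0],
    [0,0,0.28,0,0,0],
  ],
)

```text
clock: 7.15
tcp_pos: [0.5678, 0.1056, 0.1435]
orientation: [-1.474, -2.771, 0.003]
contact_force: [0.5, 0.9, -0.8]
grip_width: 0.0135
gripper_force: 58.9
```

```bash
python3 -c "
from h import *
plan((.5687,.1057,.1146),123.9)"
```

```text
t 7.15 tcp [0.5678 0.1056 0.1435] yaw 124.0 F [ 0.5  0.9 -0.8] w 0.0135 row [-0.0019, 0.0036, 0.1156] [-0.002, -0.0009, 0.0011]
```

Request:
apply_moves(
  rows=[
    [0,0,0.03,0,0,0],
    [0,0,0.06,0,0,0],
    [0,0,0.09,0,0,0],
    [0,0,0.11,0,0,0],
    [0,0,0.11,0,0,0],
  ],
)

```text
clock: 7.78
tcp_pos: [0.5687, 0.1059, 0.1175]
orientation: [-1.475, -2.773, 0.001]
contact_force: [0.8, -0.2, -0.5]
grip_width: 0.0134
gripper_force: 58.9
```

Request:
apply_moves(
  rows=[
    [0,0,0.005,0,0,0],
    [0,0,0.01,0,0,0],
    [0,0,0.01,0,0,0],
  ],
)

```text
clock: 8.15
tcp_pos: [0.5691, 0.106, 0.1155]
orientation: [1.475, 2.774, 0.0]
contact_force: [-0.1, -0.0, -1.1]
grip_width: 0.0135
gripper_force: 58.9
```

Request:
apply_moves(
  rows=[
    [0,0,0.004,0,0,0],
    [0,0,0.008,0,0,0],
    [0,0,0.008,0,0,0],
  ],
)

```text
clock: 8.52
tcp_pos: [0.569, 0.1059, 0.1147]
orientation: [1.475, 2.773, -0.001]
contact_force: [-4.6, -1.8, 8.7]
grip_width: 0.0137
gripper_force: 60.3
```

Contact at exactly the home height. Now turning clockwise 60°.

Request:
apply_moves(
  rows=[
    [0,0,0.002,0,0,0.08],
    [0,0,0.002,0,0,0.16],
    [0,0,0.002,0,0,0.24],
    [0,0,0.002,0,0,0.32],
    [0,0,0.002,0,0,0.32],
  ],
)

```text
clock: 9.15
tcp_pos: [0.5707, 0.107, 0.1146]
orientation: [2.118, 2.317, 0.005]
contact_force: [-0.6, 0.1, 5.8]
grip_width: 0.0135
gripper_force: 59.9
```

```bash
python3 -c "
from h import *
plan((.569,.106,.1146),63.9);print(r.get_obs()['moment'])"
```

```text
t 9.15 tcp [0.5707 0.107  0.1146] yaw 95.12 F [-0.6  0.1  5.8] w 0.0135 row [-0.0035, -0.0071, -0.0] [0.0024, -0.0012, 0.3469]
[ 0.12647721 -0.03485866 -0.09677844]
```

Request:
apply_moves(
  rows=[
    [0,0,0,0,0,0.08],
    [0,0,0,0,0,0.16],
    [0,0,0,0,0,0.24],
    [0,0,0,0,0,0.345],
    [0,0,0,0,0,0.345],
  ],
)

```text
clock: 9.78
tcp_pos: [0.5709, 0.1068, 0.1146]
orientation: [2.662, 1.666, 0.006]
contact_force: [0.2, -0.0, 5.8]
grip_width: 0.0134
gripper_force: 59.8
```

```bash
python3 -c "
from h import *
plan((.569,.106,.1146),63.9);print(r.get_obs()['moment'])"
```

```text
t 9.78 tcp [0.5709 0.1068 0.1146] yaw 64.08 F [ 0.2 -0.   5.8] w 0.0134 row [-0.0061, -0.0054, 0.0] [0.0022, -0.0017, 0.002]
[-0.01528904 -0.2048239  -0.06775337]
```

Request:
apply_moves(
  rows=[
    [0,0,0,0,0,0],
    [0,0,0,0,0,0],
    [0,0,0,0,0,0],
    [0,0,0,0,0,0],
  ],
  claw=0.55,
)

```text
clock: 10.28
tcp_pos: [0.5688, 0.1059, 0.1128]
orientation: [-2.662, -1.668, 0.001]
contact_force: [-0.2, -0.3, -1.0]
grip_width: 0.0471
gripper_force: 0.0
```

Request:
apply_moves(
  rows=[
    [0,0,-0.1,0,0,0],
    [0,0,-0.3,0,0,0],
    [0,0,-0.5,0,0,0],
    [0,0,-0.5,0,0,0],
  ],
)

```text
clock: 10.78
tcp_pos: [0.5715, 0.107, 0.2424]
orientation: [2.66, 1.666, 0.012]
contact_force: [0.4, -0.0, -1.2]
grip_width: 0.0473
gripper_force: 0.0
```

```bash
python3 -c "
from h import *
plan((.49,-.05,.28),64)"
```

```text
t 10.78 tcp [0.5715 0.107  0.2424] yaw 64.14 F [ 0.4 -0.  -1.2] w 0.0473 row [-0.7067, -0.0185, -0.1541] [0.0041, -0.0032, 0.0015]
```

Moving the arm aside for a clear top view.

Request:
apply_moves(
  rows=[
    [-0.7,0,-0.15,0,0,0],
    [-0.7,0,-0.15,0,0,0],
    [-0.7,0,-0.15,0,0,0],
    [-0.7,0,-0.15,0,0,0],
    [-0.7,0,-0.15,0,0,0],
  ],
)

```text
clock: 11.4
tcp_pos: [0.4925, -0.051, 0.2748]
orientation: [-2.661, -1.668, 0.001]
contact_force: [-0.6, -0.2, -0.3]
grip_width: 0.0475
gripper_force: 0.0
```

```bash
python3 -c "
from h import *
T=r.grab_frame('top');S=r.grab_frame('side')
a=cv2.resize(T['pixels'][160:300,170:310],(400,400),interpolation=cv2.INTER_CUBIC);b=cv2.resize(S['pixels'][140:270,250:380],(400,400),interpolation=cv2.INTER_CUBIC)
cv2.imwrite('pics/end.png',np.hstack([a,b])[:,:,::-1])
m=redmask(T,proj(T,[.57,.105,.14])[0],25);k=np.argwhere(m>0)[:,::-1].astype(np.float32);e=cv2.minAreaRect(k);q=cv2.boxPoints(e)
P=np.array([ray(T,x,.141)[:2] for x in q]);E=[P[1]-P[0],P[2]-P[1]];d=max(E,key=np.linalg.norm);print(e,P.mean(0),np.degrees(np.arctan2(d[1],d[0]))%180)"
```

```text
((249.236083984375, 219.60328674316406), (32.40906524658203, 7.558298110961914), 23.629379272460938) [0.5686394  0.10271973] 65.75864730993703
```

View pics/end.png

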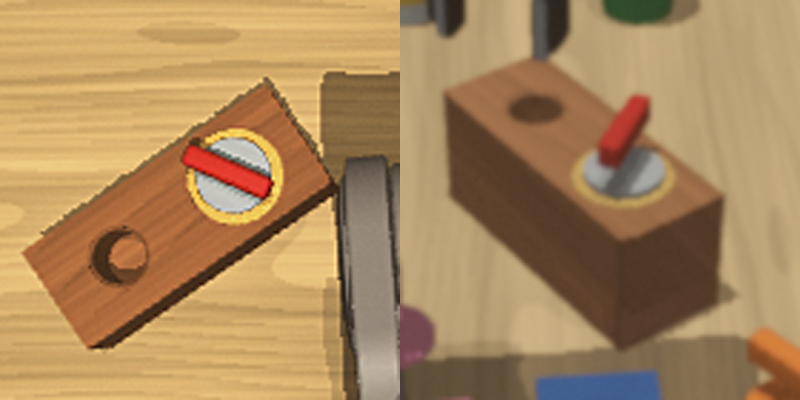

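The red screw sits flush on the brass collar at left-panel (232,172). Its handle reads about 65° yaw against 124° before the turn, so it turned roughly 60° clockwise.

```bash
python3 -c "
from bench import r
print(r.hand_in())"
```

```text
the job is handed in; nothing more can be done
None
```

The red-handled screw is in the brass well with its flange on the collar, turned about 60° clockwise and released; the black screw was left in the rack, and the job is handed in at about 11.5 s on the robot's clock.

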